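# Lock the tofu press: hook the clamp bar under the headed stud and level it

## Robot

A 6-joint arm with a two-finger parallel gripper is mounted at the origin on a cart in front of the work surface, level with it; the furniture and walls round the work are solid. World frame = base frame: x ahead of the robot, y to its left, z up, the work surface at z = 0. Lengths are in m, angles in rad, forces in N, time in s.
With the tool pointing down it reaches from about 0.3 to 0.875 m from the base axis. Payload 6.4 kg.
Tool frame: the origin (TCP) lies midway between the tips of the shut fingers; the grasp point (between the pads) lies 19 mm behind it (ctrl.pinch_z is the distance from the TCP to the grasp point, in m); z points along the fingers, y is the line along which they close (so a half turn about z gives the same grasp; the last joint's range is limited). The gripper opens to 85 mm and grips with 20 to 120 N. Pads are 22 mm wide; open, the fingers measure 114 mm over their backs; the gripper's body (76 mm by 85 mm) begins 54 mm behind the grasp point. The pads swing forward as they close: fully open they stand 13 mm farther back than shut.
Start: joints at [0.947, 0.181, 1.607, -0, 1.354, -0.206], TCP at [0.233, 0.526, 0.231] pointing down, gripper open.
Joint ranges: [-2.99, 2.99], [-0.89, 2.07], [0.3, 2.58], [-1.14, 4.28], [0, 2.63], [-3.12, 3.12]. Speed limits (rad/s): [2.57, 2.57, 3.01, 3.14, 3.14, 3.14].

## Interface

Orientations are given as a unit quaternion [w, x, y, z].
In Python, from bench import ctrl gives the robot as it stands.
- The arm moves only by the tool apply_moves, never from a script. Its argument "moves" is a list of rows, each an object with "jaw": the opening, from 0 (shut) to 1 (fully open); "offset": the shift along the tool's x, y, z in mm, a list of three; "rot": the turn, a rotation vector about the tool's x, y, z in degrees, a list of three. In form: [{"jaw": jaw, "offset": [dx, dy, dz], "rot": [ax, ay, az]}, ...]. A call has exactly 5 rows; each row shifts and turns the commanded pose from where the row before left it, along the tool's axes as they then stand; what a row does not reach is not made up. A row lasts 1/8 s, in which the tool goes at most 62.5 mm and 10.7 degrees, less where a joint would pass 70% of its speed; a pose out of reach is approached as far as the arm can. A call is refused whole if a number of a shift passes 62.5 or a number of a turn 10.7, either way. A call with a gripper value outside its range is refused whole. The fingers move at their own pace and stop on an object; the grip force is fixed at half the most. Time passes only in rows, so rows that do not move let the fingers close, or fill a call up. It gives the time, the measured TCP pose, the force, the opening and the grip force at its end, in the units of the state.
- ctrl.get_obs(): the state, without advancing time (a new reading comes with each control period).
- ctrl.camera(name): name is "side" or "top" or "wrist"; returns (picture, depth): 400x640x3 uint8, red, green, blue; 400x640 float32, m along the optical axis (not along the pixel's ray), 0 where there is no reading.
- ctrl.camera_params(name): a dict with "K" (3x3 intrinsics, pixels), "dist" ([k1, k2, p1, p2, k3] as OpenCV has them; the pictures are not rectified), "cam_to_world" (4x4, takes a point from camera to world coordinates); the wrist camera has in their place "mount" (4x4, takes a point from camera to tool coordinates, whose origin is the TCP and whose axes are the flange's). Camera axes: x right, y down, z forward; pixel columns grow to the right and rows downward; lengths in m; the calibration is good to about 2 mm. A picture is of the moment at which its call begins: read the wrist's pose just before it. camera_params takes no time and is no camera call.
- ctrl.hand_in(): hands the job in; it is judged then, once.
Trained networks look in the newest picture that a camera, given by its name, has taken for a name from the list of things; names that differ only in an ending like _2 or _b are one class to them, and where a whole thing is asked for, a point or a joint stands for the part that bears it (a point fixed in the world has none). Each returns a list of dicts, best first, with "score" (0 to 1); they miss things now and then, are a little off and sometimes report something else, mostly with a low value. They report only what shows in the picture. A call takes as long as a camera call.
- ctrl.outline_of(camera, target): "region" (400x640 bool, what is visible of it) and "position" ([column, row] in pixels, amid what is visible of it).
The state is a dict: "time_s": time; "q": joint angles; "dq": joint speeds; "joint_efforts": joint torques, N m; "eef_pos": TCP position; "eef_rot": TCP orientation; "wrist_force": force on the tool from outside, world axes, zero at the start; "torque": the same for the moment, N m; "opening": opening from 0.0 (shut) to 1.0 (fully open); "grasp_force": force on a finger pad.
Only numpy, scipy, OpenCV 4.12 (cv2) and the standard library are available. Lean on these libraries where they do the work, as an engineer would, in place of code of your own. Each camera call takes 0.05 s, during which the arm holds its last target. There are 200 camera calls.

## Task

Clamp the tofu press shut with the loose clamp bar. Tilt the bar's oblong eye down past the red wide-headed stud, pin end high, draw the eye's end snug against the stem so that the sprung stud gives a little (never to its stop) while the bar still slopes clearly, and keep drawing as you level the bar, so that its round hole drops over the plain pin and the bar lies flat on the wooden board. Then press it home with about 12 N for half a second (35 N is too much), and let go, leaving it taut, flat and caught under the head, with the things round about left where they are.

Things in the scene. Friction and masses are not known exactly. Their poses are not given: they have to be found in the camera images.
- press: Fixed tofu press, white tray 190 (x) x 106 (y) mm, top at z = 28 mm. Origin: centre of its underside on the worktop; z up; x runs from the red-headed stud (end near the robot) to the plain pin. The stud stands on the bare tray, its axis at x = -68 mm, y = 0 when slack; the pin is at x = 72.5 mm, y = 0.
- board: Wooden board fixed on the press, same origin and axes as the press: x = -44 to 90 mm, y = -46 to 46 mm, notched round the pin, its rigid top at z = 40 mm. The bar must end flat on it.
- stud_head (a point): Centre of the flat underside of the stud's red round head, on the stem's axis, 47 mm above the worktop. Head 26 mm across, 3 mm thick (bevelled above); steel stem below it 8 mm across, 19 mm of it clear above the tray.
- pin (a point): Tip of the plain steel pin, 49.5 mm above the worktop; the pin is 8 mm across up to z = 45.5 mm, then tapers to 3 mm at the tip. Pin and stud are polished and slippery (friction about 0.15).
- stud (a joint): How far the stud is drawn towards the pin along the press's x, in m: 0 slack, stop at 0.010; a 1300 N/m spring pulls it back. With the bar level, the hole clears the pin with the stud at 0.0045 to 0.0085; released, the spring leaves it at about 0.0045 (6 N), holding the bar taut.
- bar_grip (a point): Centre of the black finger grip, 26 (x) x 14 (y) mm, 4 to 34 mm above the underside, at the middle of the loose aluminium clamp bar (about 0.16 kg), a flat strip 160 (x) x 46 (y) x 4 mm. This point is 19 mm above the bar's underside. Bar axes: x from the oblong eye's end to the round hole's end, z out of the face with the grip.
- bar_rim (a point): Middle of the eye's outer edge, bar x = -72 mm, half-way through the thickness; it goes under the head and bears on the stem's side away from the pin. The eye is 22 mm along x (-72 to -50) by 31 mm across, with an 8 mm end strip beyond: the 26 mm head passes only with the bar sloping some 30 degrees, hole end up, the strip then slid under the head to the stem.
- bar_hole (a point): Centre of the bar's round hole, 12 mm across, bar x = +66 mm, half-way through the thickness.
- tumbler: Clear drinking glass, 81 mm across, 93 mm tall, bystander; origin at the centre of its underside.
- salt_shaker: Glass salt shaker, 44 mm across, 90 mm tall, bystander; origin at the centre of its underside.
- tomato: Red tomato, about 72 mm across, bystander; origin at the centre of its underside.
- mug: Blue mug with handle, 78 mm across, 93 mm tall, bystander; origin at the centre of its underside.

How it is judged:
By the outcome, as a careful person would: the job done as asked, in the order asked, and still so for the second after the job is handed in, with the robot touching nothing.
It also fails if it takes over 66 s, if anything falls off the work surface, if the arm or the gripper's body presses on something with over 40 N, if the wrist force passes 120 N, or if a joint passes its speed limit or range.

## Working session

There is one attempt and no reset: what is moved stays moved. The work goes in short steps, Python scripts to look and compute and a tool call to move; the robot and the scene stay as the last step left them, time stands still between calls to the robot, and variables do not carry over. Pictures are saved under pics/ and viewed, at most 12 in all, crops included, and the job is handed in when it is done.

Besides the shell and the picture viewer there is one more tool, called after "Request:" by a JSON object that holds its "fn" and its "kwargs". apply_moves: Moves the arm, as the interface text tells. Its arguments: {"type":"object","properties":{"moves":{"type":"array"}},"required":["moves"]}

```bash
mkdir -p pics; ls
cat > h.py <<'E'
import numpy as np, cv2
from bench import ctrl
from scipy.spatial.transform import Rotation as R
def T():
    o=ctrl.get_obs(); M=np.eye(4); q=o['eef_rot']; M[:3,:3]=R.from_quat([q[1],q[2],q[3],q[0]]).as_matrix(); M[:3,3]=o['eef_pos']; return M
def shot(cam,png=None):
    p=ctrl.camera_params(cam)
    M=T()@p['mount'] if cam=='wrist' else p['cam_to_world']
    im,d=ctrl.camera(cam)
    if png: cv2.imwrite('pics/'+png,im[:,:,::-1])
    return im,d,np.array(p['K']),np.array(p['dist']),np.array(M)
def ray(s,uv):
    im,d,K,D,M=s
    return cv2.undistortPoints(np.array(uv,float).reshape(-1,1,2),K,D)[:,0]
def pts(s,mask):
    im,d,K,D,M=s
    v,u=np.where(mask&(d>0)); z=d[v,u]
    if len(u)==0: return np.zeros((0,3))
    n=ray(s,np.c_[u,v]); P=np.c_[n*z[:,None],z]
    return P@M[:3,:3].T+M[:3,3]
def onz(s,uv,z):
    n=ray(s,uv); M=s[4]; d=np.c_[n,np.ones(len(n))]@M[:3,:3].T
    t=(z-M[2,3])/d[:,2]; return M[:3,3]+d*t[:,None]
def proj(s,P):
    im,d,K,D,M=s; Mi=np.linalg.inv(M)
    r=cv2.projectPoints(np.array(P,float).reshape(-1,3)@Mi[:3,:3].T+Mi[:3,3],np.zeros(3),np.zeros(3),K,D)[0]; return r[:,0]
E
python3 - <<'E'
from h import *
np.set_printoptions(precision=4,suppress=True)
print(ctrl.get_obs())
for c in ['top','side']:
    s=shot(c,c+'0.png'); print(c,s[4])
    for t in ['press','board','stud_head','pin','bar_grip','bar_rim','bar_hole','tumbler','salt_shaker','tomato','mug']:
        for r in ctrl.outline_of(c,t)[:2]:
            P=pts(s,r['region']); 
            print(t,round(r['score'],2),np.round(r['position']),np.median(P,0) if len(P) else '', r['region'].sum(), (np.percentile(P,[3,97],axis=0).round(3).tolist() if len(P) else ''))
E
```

```text
pics
{'time_s': 0.0, 'q': array([ 0.9467,  0.1816,  1.608 , -0.    ,  1.3538, -0.2063]), 'dq': array([ 0.0005,  0.0021, -0.0015,  0.001 ,  0.0015, -0.0003]), 'joint_efforts': array([ -0.0002, -44.4864, -35.1335,  -0.0002,   0.0089,  -0.    ]), 'eef_pos': array([0.233 , 0.5251, 0.2304]), 'eef_rot': array([-0.0003,  0.2074,  0.9783, -0.0008]), 'wrist_force': array([ 0.1686,  0.3654, -0.6447]), 'torque': array([-0.039 , -0.0279, -0.0035]), 'grasp_force': 0.0, 'opening': 0.9988744970190576}
top [[-0.0295 -0.995   0.0958  0.4831]
 [-0.9994  0.031   0.0147  0.0197]
 [-0.0176 -0.0954 -0.9953  1.1108]
 [ 0.      0.      0.      1.    ]]
press 0.64 [403. 223.] [ 0.51   -0.2087  0.0383] 2413 [[0.424, -0.262, 0.016], [0.599, -0.161, 0.046]]
board 0.58 [401. 216.] [ 0.5309 -0.2126  0.0401] 1381 [[0.473, -0.257, 0.036], [0.595, -0.17, 0.044]]
stud_head 0.51 [406. 245.] [ 0.4438 -0.2105  0.0507] 60 [[0.435, -0.222, 0.047], [0.455, -0.2, 0.054]]
pin 0.74 [402. 226.] [ 0.5086 -0.2084  0.0384] 2369 [[0.424, -0.26, 0.022], [0.598, -0.161, 0.046]]
pin 0.61 [218. 226.] [0.5122 0.3112 0.0789] 171 [[0.496
[... 1094 characters left out ...]

board 0.8 [338. 160.] [ 0.529  -0.2057  0.0403] 574 [[0.472, -0.256, 0.033], [0.593, -0.166, 0.045]]
pin 0.72 [343. 165.] [ 0.5099 -0.1867  0.0351] 1216 [[0.422, -0.257, 0.008], [0.597, -0.157, 0.045]]
bar_grip 0.71 [345. 245.] [0.4702 0.1623 0.0048] 577 [[0.436, 0.077, -0.0], [0.503, 0.224, 0.033]]
bar_hole 0.61 [341. 239.] [0.4692 0.162  0.0047] 602 [[0.435, 0.077, -0.0], [0.502, 0.226, 0.033]]
tumbler 0.75 [359. 295.] [0.422  0.3981 0.0573] 1313 [[0.387, 0.364, 0.005], [0.457, 0.441, 0.093]]
salt_shaker 0.89 [325. 272.] [0.5106 0.3392 0.0536] 345 [[0.495, 0.324, 0.011], [0.526, 0.346, 0.089]]
mug 0.63 [299. 129.] [ 0.6906 -0.3378  0.065 ] 608 [[0.655, -0.4, 0.012], [0.757, -0.32, 0.093]]
```

Run:
```python
import cv2,numpy as np
a=cv2.imread('pics/top0.png')
c=np.hstack([cv2.resize(a[205:280,240:320],None,fx=5,fy=5,interpolation=2),cv2.resize(a[185:260,365:445],None,fx=5,fy=5,interpolation=2)])
cv2.imwrite('pics/crop0.png',c)
```

```text
(no output)
```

View pics/crop0.png

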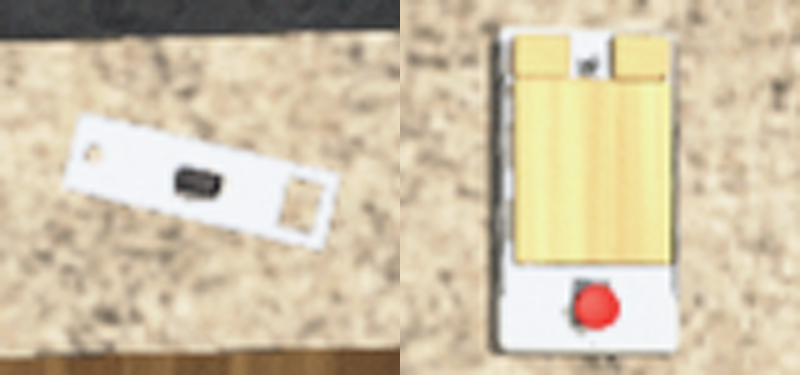

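View pics/top0.png

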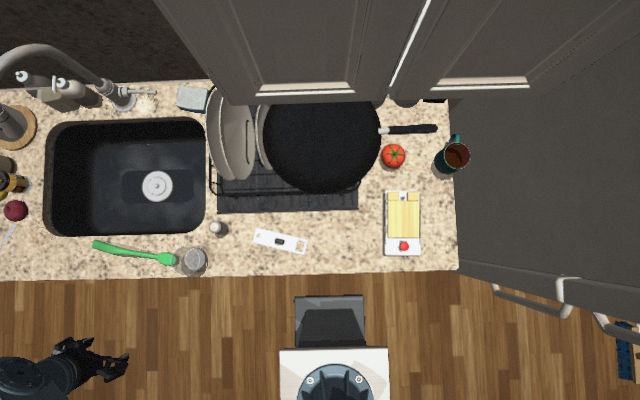

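```bash
cat >> h.py <<'E'
def plan(pos,Rt,n,start=None):
    """rows (tool axes, mm/deg) to go from start (measured) to pos,Rt in n rows; returns end prediction"""
    M=T() if start is None else start
    p0,R0=M[:3,3],M[:3,:3]; rv=R.from_matrix(R0.T@Rt).as_rotvec(); 
    p,Rc=p0.copy(),R0.copy(); out=[]
    for i in range(1,n+1):
        pt=p0+(np.array(pos)-p0)*i/n
        Rn=R0@R.from_rotvec(rv*i/n).as_matrix()
        off=np.round(Rc.T@(pt-p)*1000,1); rot=np.round(np.degrees(R.from_matrix(Rc.T@Rn).as_rotvec()),1)
        out.append((off.tolist(),rot.tolist()))
        p=p+Rc@off/1000; Rc=Rc@R.from_rotvec(np.radians(rot)).as_matrix()
    for i,o in enumerate(out): print(i,o)
    return p,Rc
def tool(yaw,slope=0):
    """tool x along bar x: yaw (rad), bar hole end up by slope (deg)"""
    x=np.array([np.cos(yaw),np.sin(yaw),0]);z=np.array([0,0,-1.]);y=np.cross(z,x)
    return np.c_[x,y,z]@R.from_euler('y',slope,degrees=True).as_matrix()
def rect(P):
    (cx,cy),(w,h),a=cv2.minAreaRect(P[:,:2].astype(np.float32)*1000); return np.array([cx,cy])/1000,(w,h),a
E
python3 - <<'E'
from h import *
np.set_printoptions(precision=4,suppress=True)
print(tool(0,30)) # x col should have +z
s=shot('top')
def best(t): return ctrl.outline_of('top',t)[0]['region']
P=pts(s,best('bar_hole')); P=P[(P[:,2]<.01)&(P[:,2]>.001)]; print('bar',rect(P))
for px in [(258.6,235.6),(300,246)]: print(onz(s,[px],.004))
P=pts(s,best('board')); P=P[P[:,2]>.036]; print('board',rect(P))
P=pts(s,best('press')); print('press',rect(P[P[:,2]>.02]))
P=pts(s,best('stud_head')); P=P[P[:,2]>.045]; print('head',P.mean(0), rect(P))
print(onz(s,[(365+597/5,185+307/5),(365+588/5,185+60/5)],.05))
plan([.468,.153,.17],tool(np.radians(76)),10)
E
```

```text
[[ 0.866  0.     0.5  ]
 [ 0.    -1.     0.   ]
 [ 0.5    0.    -0.866]]
bar (array([0.4674, 0.1473]), (156.23849487304688, 46.34530258178711), 75.25330352783203)
[[0.4853 0.2109 0.004 ]]
[[0.451  0.0878 0.004 ]]
board (array([ 0.5342, -0.2136]), (91.05842590332031, 130.8180694580078), 88.007080078125)
press (array([ 0.5116, -0.2133]), (105.6495132446289, 185.52134704589844), 87.5702896118164)
head [ 0.4446 -0.2102  0.0505] (array([ 0.445 , -0.2106]), (21.72100830078125, 22.645246505737305), 47.79567337036133)
[[ 0.4351 -0.4397  0.05  ]
 [ 0.5763 -0.4445  0.05  ]]
0 ([-36.6, -24.5, 6.1], [-0.0, 0.0, 8.0])
1 ([-39.6, -19.2, 6.2], [-0.0, 0.0, 8.0])
2 ([-41.9, -13.5, 6.1], [-0.0, 0.0, 8.0])
3 ([-43.4, -7.6, 6.1], [-0.0, 0.0, 8.0])
4 ([-44.0, -1.4, 6.1], [-0.0, 0.0, 8.0])
5 ([-43.8, 4.7, 6.2], [-0.0, 0.0, 8.0])
6 ([-42.7, 10.8, 6.1], [-0.0, 0.0, 8.0])
7 ([-40.8, 16.6, 6.1], [-0.0, 0.0, 8.0])
8 ([-38.0, 22.1, 6.2], [-0.0, 0.0, 8.1])
9 ([-34.6, 27.3, 6.1], [-0.0, 0.0, 8.0])
```

Request:
{"fn": "apply_moves", "kwargs": {"moves": [{"jaw": 0.6,"offset": [-37,-24,6],"rot": [0,0,8]},{"jaw": 0.6,"offset": [-40,-19,6],"rot": [0,0,8]},{"jaw": 0.6,"offset": [-42,-13.5,6],"rot": [0,0,8]},{"jaw": 0.6,"offset": [-43.4,-7.6,6],"rot": [0,0,8]},{"jaw": 0.6,"offset": [-44,-1.4,6],"rot": [0,0,8]}]}}

```text
time_s: 2.08
eef_pos: [0.3524, 0.3383, 0.2013]
eef_rot: [0.0, 0.531, 0.847, 0.0]
wrist_force: [0.2, 0.3, -0.4]
opening: 0.603
grasp_force: 0.0
```

Request:
{"fn": "apply_moves", "kwargs": {"moves": [{"jaw": 0.6,"offset": [-44,4.7,6],"rot": [0,0,8]},{"jaw": 0.6,"offset": [-43,11,6],"rot": [0,0,8]},{"jaw": 0.6,"offset": [-41,17,6],"rot": [0,0,8]},{"jaw": 0.6,"offset": [-38,22,6],"rot": [0,0,8]},{"jaw": 0.6,"offset": [-35,27,6],"rot": [0,0,8.5]}]}}

```text
time_s: 2.7
eef_pos: [0.4703, 0.151, 0.1714]
eef_rot: [0.0, 0.792, 0.611, 0.0]
wrist_force: [0.1, 0.9, -0.0]
opening: 0.602
grasp_force: 0.0
```

Run:
```python
from h import *
np.set_printoptions(precision=4,suppress=True)
print(T(), ctrl.get_obs()['wrist_force'], ctrl.get_obs()['opening'])
s=shot('wrist','w1.png')
for t in ['bar_grip','bar_hole']:
    for r in ctrl.outline_of('wrist',t)[:2]:
        P=pts(s,r['region']); print(t,r['score'],r['position'],len(P))
        Q=P[(P[:,2]<.012)]; print(rect(Q),np.median(Q,0)); Q=P[P[:,2]>.02]; print(len(Q),len(Q)>5 and (rect(Q),np.percentile(Q[:,2],[5,50,95])))
```

```text
[[ 0.2541  0.9672  0.0007  0.4703]
 [ 0.9672 -0.2541  0.0002  0.151 ]
 [ 0.0003  0.0006 -1.      0.1714]
 [ 0.      0.      0.      1.    ]] [ 0.1395  0.9177 -0.0411] 0.6016169575858413
bar_grip 0.72 [311.9, 172.8] 5399
(array([0.4684, 0.1483]), (160.86444091796875, 46.095703125), 74.9853744506836) [0.4719 0.1663 0.0038]
394 ((array([0.4685, 0.149 ]), (25.15165901184082, 14.099916458129883), 75.47791290283203), array([0.0258, 0.0334, 0.0346]))
bar_hole 0.85 [315.7, 175.7] 5621
(array([0.4678, 0.1482]), (161.43544006347656, 47.50912857055664), 74.71241760253906) [0.4719 0.1658 0.0038]
394 ((array([0.4685, 0.149 ]), (25.15165901184082, 14.099916458129883), 75.47791290283203), array([0.0258, 0.0334, 0.0346]))
```

View pics/w1.png

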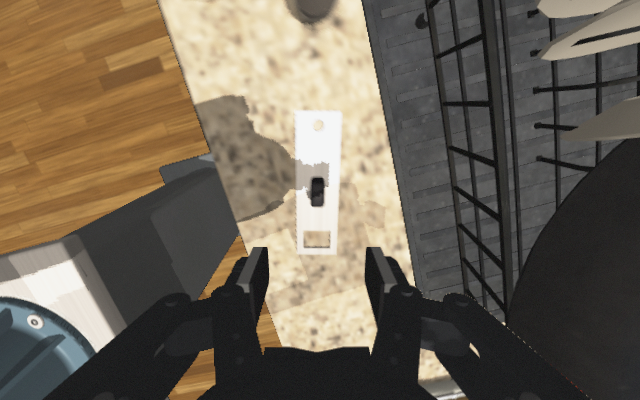

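Request:
{"fn": "apply_moves", "kwargs": {"moves": [{"jaw": 0.6,"offset": [-2.9,-1.3,55],"rot": [0,0,0]},{"jaw": 0.6,"offset": [0,0,55],"rot": [0,0,0]},{"jaw": 0.6,"offset": [0,0,40],"rot": [0,0,0]},{"jaw": 0.6,"offset": [0,0,15],"rot": [0,0,0]},{"jaw": 0.6,"offset": [0,0,0],"rot": [0,0,0]}]}}

```text
time_s: 3.48
eef_pos: [0.4671, 0.1504, 0.0062]
eef_rot: [-0.0, 0.79, 0.613, -0.0]
wrist_force: [0.3, 0.3, -0.5]
opening: 0.604
grasp_force: 0.0
```

Request:
{"fn": "apply_moves", "kwargs": {"moves": [{"jaw": 0,"offset": [0,0,0],"rot": [0,0,0]},{"jaw": 0,"offset": [0,0,0],"rot": [0,0,0]},{"jaw": 0,"offset": [0,0,0],"rot": [0,0,0]},{"jaw": 0,"offset": [0,0,0],"rot": [0,0,0]},{"jaw": 0,"offset": [0,0,0],"rot": [0,0,0]}]}}

```text
time_s: 4.1
eef_pos: [0.4692, 0.1501, 0.0081]
eef_rot: [0.001, 0.79, 0.613, 0.001]
wrist_force: [-1.0, 0.1, 7.4]
opening: 0.148
grasp_force: 59.6
```

Run:
```python
from h import *
print(ctrl.get_obs()['wrist_force'],ctrl.get_obs()['torque'])
M=T(); print(M.round(4))
up=M.copy(); up[2,3]+=.13
print('then'); plan([.44,-.21,.16],tool(np.radians(-2.3),0),10,up)
```

```text
[-1.03547682  0.11308905  7.37192752] [ 0.158635    0.26050511 -0.03099645]
[[ 2.494e-01  9.684e-01  3.400e-03  4.692e-01]
 [ 9.684e-01 -2.494e-01  5.000e-04  1.501e-01]
 [ 1.300e-03  3.200e-03 -1.000e+00  8.100e-03]
 [ 0.000e+00  0.000e+00  0.000e+00  1.000e+00]]
then
0 ([-35.6, 6.2, -2.2], [0.0, -0.0, 7.8])
1 ([-34.4, 10.9, -2.2], [0.0, -0.0, 7.8])
2 ([-32.7, 15.5, -2.2], [0.0, -0.1, 7.8])
3 ([-30.2, 19.8, -2.2], [0.0, 0.0, 7.7])
4 ([-27.3, 23.6, -2.2], [0.1, -0.0, 7.8])
5 ([-23.8, 27.2, -2.2], [-0.0, -0.0, 7.8])
6 ([-20.0, 30.1, -2.2], [-0.0, -0.0, 7.8])
7 ([-15.7, 32.6, -2.2], [-0.0, -0.0, 7.8])
8 ([-11.1, 34.3, -2.2], [-0.0, -0.1, 7.8])
9 ([-6.3, 35.6, -2.2], [-0.0, 0.0, 7.8])
```

Request:
{"fn": "apply_moves", "kwargs": {"moves": [{"jaw": 0,"offset": [0,0,-30],"rot": [0,0,0]},{"jaw": 0,"offset": [0,0,-50],"rot": [0,0,0]},{"jaw": 0,"offset": [0,0,-50],"rot": [0,0,0]},{"jaw": 0,"offset": [0,0,-20],"rot": [0,0,0]},{"jaw": 0,"offset": [0,0,0],"rot": [0,0,0]}]}}

```text
time_s: 4.72
eef_pos: [0.469, 0.15, 0.1586]
eef_rot: [0.001, 0.79, 0.613, 0.002]
wrist_force: [-0.6, 0.7, -1.8]
opening: 0.151
grasp_force: 58.9
```

Run:
```python
from h import *
print(ctrl.get_obs()['wrist_force'],ctrl.get_obs()['grasp_force'],T()[:3,3])
plan([.48,-.212,.16],tool(np.radians(-2.2),0),10)
```

```text
[-0.59708267  0.71523387 -1.7861604 ] 58.884172439575195 [0.46902331 0.14996278 0.15856325]
0 ([-34.8, 10.1, -0.1], [0.0, -0.0, 7.8])
1 ([-33.1, 14.7, -0.2], [0.0, -0.1, 7.8])
2 ([-30.8, 19.1, -0.1], [0.1, 0.0, 7.7])
3 ([-27.9, 23.0, -0.1], [-0.0, -0.0, 7.8])
4 ([-24.6, 26.6, -0.2], [-0.0, -0.0, 7.8])
5 ([-20.7, 29.7, -0.1], [0.0, -0.1, 7.8])
6 ([-16.5, 32.2, -0.1], [0.0, 0.0, 7.7])
7 ([-12.1, 34.2, -0.1], [0.0, -0.0, 7.8])
8 ([-7.3, 35.4, -0.1], [0.1, -0.0, 7.8])
9 ([-2.4, 36.2, -0.1], [-0.0, -0.1, 7.8])
```

Request:
{"fn": "apply_moves", "kwargs": {"moves": [{"jaw": 0,"offset": [-34.8,10,0],"rot": [0,0,7.8]},{"jaw": 0,"offset": [-33,14.7,0],"rot": [0,0,7.8]},{"jaw": 0,"offset": [-31,19,0],"rot": [0,0,7.8]},{"jaw": 0,"offset": [-28,23,0],"rot": [0,0,7.8]},{"jaw": 0,"offset": [-24.6,26.6,0],"rot": [0,0,7.8]}]}}

```text
time_s: 5.35
eef_pos: [0.4714, -0.0321, 0.1546]
eef_rot: [-0.001, 0.95, 0.312, -0.001]
wrist_force: [0.6, -0.6, -0.8]
opening: 0.152
grasp_force: 58.8
```

Request:
{"fn": "apply_moves", "kwargs": {"moves": [{"jaw": 0,"offset": [-20.7,29.7,0],"rot": [0,0,7.8]},{"jaw": 0,"offset": [-16.5,32,0],"rot": [0,0,7.8]},{"jaw": 0,"offset": [-12,34,0],"rot": [0,0,7.8]},{"jaw": 0,"offset": [-7.3,35.4,0],"rot": [0,0,7.8]},{"jaw": 0,"offset": [-2.4,36,0],"rot": [0,0,7.8]}]}}

```text
time_s: 5.98
eef_pos: [0.4764, -0.2122, 0.1544]
eef_rot: [-0.001, 1.0, -0.024, -0.001]
wrist_force: [0.8, -0.1, 0.2]
opening: 0.153
grasp_force: 58.7
```

Run:
```python
from h import *
np.set_printoptions(precision=4,suppress=True)
M=T();print(M)
for c in ['wrist','top','side']:
    s=shot(c,c+'2.png')
    for t in ['bar_hole','bar_grip','board','press','stud_head']:
        for r in ctrl.outline_of(c,t)[:1]:
            P=pts(s,r['region']); print(c,t,round(r['score'],2),np.round(r['position']),len(P),np.median(P,0))
            for lo,hi in ([(.1,.17)] if 'bar' in t else [(.037,.043)] if t=='board' else [(.026,.031)] if t=='press' else [(.045,.056)]):
                Q=P[(P[:,2]>lo)&(P[:,2]<hi)]
                if len(Q)>10: print(rect(Q),np.median(Q[:,2]))
                if 'bar' in t and len(Q)>50:
                    L=(Q-M[:3,3])@M[:3,:3]; print('bar in tool',rect(L),np.percentile(L,[2,50,98],axis=0)*1000, 'fit', np.linalg.lstsq(np.c_[L[:,:2],np.ones(len(L))],L[:,2],rcond=None)[0])
```

```text
[[ 0.9989 -0.0473 -0.0022  0.4764]
 [-0.0473 -0.9989  0.0018 -0.2122]
 [-0.0023 -0.0017 -1.      0.1544]
 [ 0.      0.      0.      1.    ]]
wrist bar_hole 0.78 [316. 189.] 14659 [ 0.5125 -0.2136  0.1501]
(array([ 0.4891, -0.2131]), (46.251121520996094, 130.19003295898438), 86.96641540527344) 0.15004860876333184
bar in tool (array([0.0127, 0.0003]), (130.18817138671875, 46.250343322753906), 0.32845935225486755) [[-47.0704 -21.4975  -4.0507]
 [ 40.5926   0.5829   4.2936]
 [ 76.3972  22.5056   5.591 ]] fit [0.0132 0.0006 0.0035]
wrist bar_grip 0.79 [315. 190.] 14577 [ 0.5125 -0.2136  0.1501]
(array([ 0.4891, -0.2133]), (46.31529998779297, 130.21990966796875), 87.36456298828125) 0.15004878563982782
bar in tool (array([0.0127, 0.0005]), (46.31412887573242, 130.22207641601562), 89.92284393310547) [[-47.2701 -21.5461  -3.5131]
 [ 40.608    0.5746   4.2944]
 [ 75.9733  22.4887   5.5797]] fit [0.0125 0.0006 0.0035]
wrist board 0.62 [313.  86.] 7235 [ 0.5697 -0.2138  0.0397]
(array([ 0.535 , -0.2147]), (92.13127899169922, 133.3484344482422), 87.78477478027344) 0.03971701821409554
wrist press 
[... 1666 characters left out ...]
59. 136.] 330 [ 0.4708 -0.2065  0.1528]
(array([ 0.4737, -0.2104]), (58.57933044433594, 157.98480224609375), 87.7151870727539) 0.1528523352587905
bar in tool (array([-0.0028, -0.0017]), (58.59147644042969, 157.98336791992188), 89.57745361328125) [[-78.3566 -28.7036  -2.6327]
 [ -2.9773  -6.6849   1.5617]
 [ 72.9546  23.7012   5.8898]] fit [-0.0025  0.0158  0.0016]
side board 0.96 [336. 161.] 665 [ 0.5327 -0.2064  0.0401]
(array([ 0.5341, -0.2121]), (99.7088623046875, 133.95022583007812), 86.7933120727539) 0.04047762436115576
side press 0.87 [345. 164.] 1263 [ 0.5098 -0.1874  0.0331]
(array([ 0.5107, -0.2072]), (188.42283630371094, 112.22298431396484), 0.2881677746772766) 0.028566678183393313
```

View pics/wrist2.png

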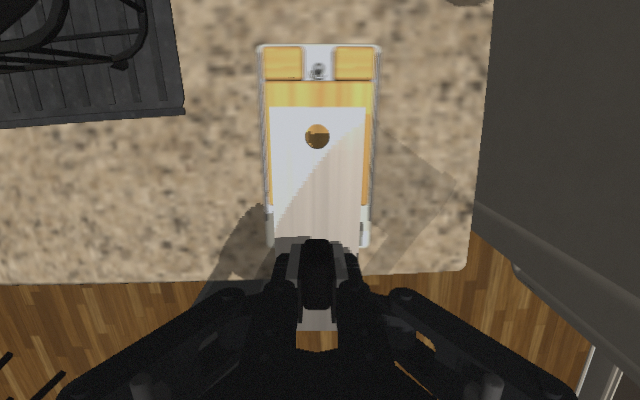

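```bash
cat >> h.py <<'E'
PY=np.radians(-2.4); P0=np.array([.5115,-.2133,0])
BT=np.array([-2.0,0.4,7.8])/1000   # bar underside centre in tool
RIM=BT+np.array([-.072,0,0])
Rp=R.from_euler('z',PY).as_matrix()
def pose(X,Z,th,y=0):
    Rt=tool(PY,th); return P0+Rp@(np.array([X,y,Z])/1000)-Rt@RIM, Rt
def where():
    M=T(); r=M[:3,:3]@RIM+M[:3,3]; h=M[:3,:3]@(BT+[.066,0,0])+M[:3,3]
    f=lambda p:np.round(Rp.T@(p-P0)*1000,1); x=Rp.T@M[:3,0]
    o=ctrl.get_obs()
    print('rim',f(r),'hole',f(h),'slope',round(np.degrees(np.arcsin(x[2])),2),'yaw',round(np.degrees(np.arctan2(x[1],x[0])),2),'F',np.round(Rp.T@o['wrist_force'],2),'tau',np.round(Rp.T@o['torque'],2),'t',round(o['time_s'],2),'g',round(o['opening'],3),round(o['grasp_force'],1))
E
python3 - <<'E'
from h import *
import cv2
np.set_printoptions(precision=4,suppress=True)
where()
im=cv2.imread('pics/wrist2.png')
p=ctrl.camera_params('wrist'); s=(im,None,np.array(p['K']),np.array(p['dist']),T()@p['mount'])
print('pin',onz(s,[(318,71)],.0495),'pred',P0+Rp@[.0725,0,0], 'hole',onz(s,[(317,136.5)],.1504), T()[:3,:3]@(BT+[.066,0,0])+T()[:3,3])
plan(*pose(-86,75,40),5)
E
```

```text
rim [-108.    -0.1  148.6] hole [ 30.   -0.2 148.6] slope 0.01 yaw -0.03 F [ 0.19 -0.06 -1.94] tau [ 0.03 -0.01 -0.01] t 6.88 g 0.15 58.9
pin [[ 0.5826 -0.2175  0.0495]] pred [ 0.5839 -0.2163  0.    ] hole [[ 0.5408 -0.2148  0.1504]] [ 0.5415 -0.2147  0.1486]
0 ([-0.1, -0.0, 5.6], [0.0, 8.0, -0.0])
1 ([-0.8, -0.1, 5.5], [0.0, 8.0, -0.0])
2 ([-1.6, 0.0, 5.3], [0.0, 8.0, -0.0])
3 ([-2.3, -0.0, 5.1], [0.0, 8.0, -0.0])
4 ([-3.0, -0.0, 4.6], [0.0, 8.0, -0.0])
```

```bash
sed -i 's/PY=np.radians(-2.4); P0=.*/PY=np.radians(-2.7); P0=np.array([.5112,-.2136,0])/' h.py
python3 - <<'E'
from h import *
where()
plan(*pose(-86,75,40),5)
E
```

```text
rim [-107.7   -0.4  148.6] hole [ 30.3   0.3 148.6] slope 0.01 yaw 0.27 F [ 0.19 -0.06 -1.94] tau [ 0.03 -0.01 -0.01] t 6.88 g 0.15 58.9
0 ([-0.1, -0.0, 5.6], [-0.0, 8.0, 0.1])
1 ([-0.9, -0.0, 5.5], [-0.0, 8.0, 0.0])
2 ([-1.7, -0.0, 5.3], [-0.0, 8.0, 0.1])
3 ([-2.3, 0.0, 5.0], [-0.1, 8.0, -0.0])
4 ([-3.1, -0.0, 4.6], [0.0, 8.0, 0.1])
```

Request:
{"fn": "apply_moves", "kwargs": {"moves": [{"jaw": 0,"offset": [0,0,5.6],"rot": [0,8,0.1]},{"jaw": 0,"offset": [-0.9,0,5.5],"rot": [0,8,0]},{"jaw": 0,"offset": [-1.7,0,5.3],"rot": [0,8,0.1]},{"jaw": 0,"offset": [-2.3,0,5],"rot": [0,8,0]},{"jaw": 0,"offset": [-3,0,4.6],"rot": [0,8,0.1]}]}}

```text
time_s: 7.5
eef_pos: [0.477, -0.2108, 0.1292]
eef_rot: [0.006, 0.942, -0.022, 0.334]
wrist_force: [1.2, 1.0, -1.6]
opening: 0.151
grasp_force: 58.9
```

```bash
python3 - <<'E'
from h import *
where()
s=shot('top','t3.png'); r=ctrl.outline_of('top','stud_head'); print([(x['score'],x['position']) for x in r])
s2=shot('side','s3.png')
M=T()
for c,ss in (('top',s),('side',s2)):
  a=ss[0][:,:,::-1].copy()
  Q=[M[:3,:3]@(BT+np.array([x,y,-.004]))+M[:3,3] for x,y in [(-.072,.0155),(-.072,-.0155),(-.05,-.0155),(-.05,.0155),(-.08,.023),(-.08,-.023)]]
  H=P0+Rp@np.array([-.068,0,.047])
  uv=proj(ss,Q+[H]); u0,v0=uv[-1].astype(int)
  b=cv2.resize(a[v0-40:v0+30,u0-45:u0+45],None,fx=8,fy=8,interpolation=2)
  for u in uv: cv2.circle(b,tuple(int(k) for k in ((u+.5-[u0-45,v0-40])*8)),3,(0,255,0),-1)
  cv2.imwrite(f'pics/{c}3c.png',b)
plan(*pose(-86,40.5,40),5)
E
python3 -c "
import cv2,numpy as np
a=[cv2.resize(cv2.imread(f'pics/{c}3c.png'),(400,311)) for c in('top','side')];cv2.imwrite('pics/c3.png',np.hstack(a))"
```

```text
rim [-86.8   0.8  76.5] hole [ 20.3   0.8 163.5] slope 39.09 yaw 0.01 F [ 1.12  1.02 -1.62] tau [0.04 0.43 0.08] t 7.5 g 0.151 58.9
[(0.37, [452.5, 157.9]), (0.35, [188.4, 258.2])]
0 ([-4.1, 0.3, 5.4], [-0.1, 0.3, -0.1])
1 ([-4.0, 0.3, 5.4], [-0.0, 0.2, -0.0])
2 ([-4.1, 0.2, 5.3], [-0.1, 0.3, -0.1])
3 ([-4.2, 0.3, 5.4], [-0.1, 0.3, -0.0])
4 ([-4.1, 0.3, 5.3], [-0.1, 0.2, -0.1])
```

View pics/c3.png

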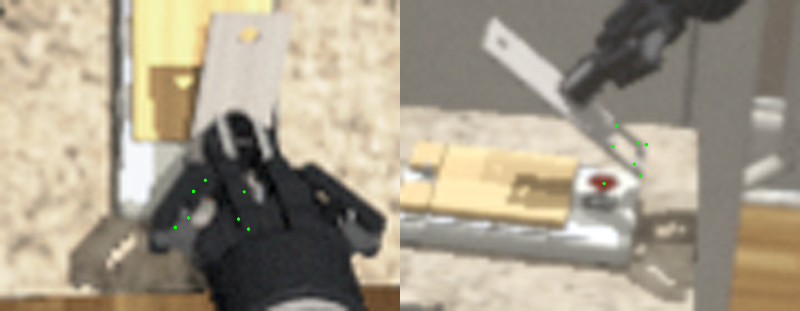

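Request:
{"fn": "apply_moves", "kwargs": {"moves": [{"jaw": 0,"offset": [-5.5,0.4,7],"rot": [0,0.4,0]},{"jaw": 0,"offset": [-5.5,0.3,7],"rot": [0,0,0]},{"jaw": 0,"offset": [-5.5,0,7],"rot": [0,0,0]},{"jaw": 0,"offset": [-2,0,3],"rot": [0,0,0]},{"jaw": 0,"offset": [0,0,0],"rot": [0,0,0]}]}}

```text
time_s: 8.28
eef_pos: [0.4781, -0.2109, 0.0983]
eef_rot: [0.005, 0.942, -0.022, 0.335]
wrist_force: [-0.6, 0.9, -1.1]
opening: 0.151
grasp_force: 58.9
```

```bash
cat > ov.py <<'E'
from h import *
import sys
def ov(name):
    ss=shot('side'); M=T(); a=ss[0][:,:,::-1].copy()
    Q=[M[:3,:3]@(BT+np.array([x,y,-.004]))+M[:3,3] for x,y in [(-.072,.0155),(-.072,-.0155),(-.05,-.0155),(-.05,.0155),(.08,.023),(.08,-.023)]]
    H=P0+Rp@np.array([-.068,0,.047]); uv=proj(ss,Q+[H]); u0,v0=uv[-1].astype(int)
    o=np.array([u0-60,v0-30]); b=cv2.resize(a[v0-30:v0+22,u0-60:u0+20],None,fx=10,fy=10,interpolation=2)
    for u in uv: cv2.circle(b,tuple(int(k) for k in ((u+.5-o)*10)),3,(0,255,0),-1)
    cv2.imwrite('pics/'+name,b)
E
python3 - <<'E'
from ov import *
where(); ov('s4.png'); plan(*pose(-84,40.5,40),3)
E
```

```text
rim [-85.6   0.9  45.5] hole [ 21.4   0.7 132.7] slope 39.21 yaw -0.08 F [-0.66  0.82 -1.13] tau [-0.04  0.45 -0.03] t 8.28 g 0.151 58.9
0 ([-0.8, 0.2, 1.3], [-0.1, 0.3, -0.0])
1 ([-0.7, 0.2, 1.4], [-0.1, 0.2, -0.0])
2 ([-0.8, 0.2, 1.3], [-0.2, 0.3, -0.0])
```

View pics/s4.png

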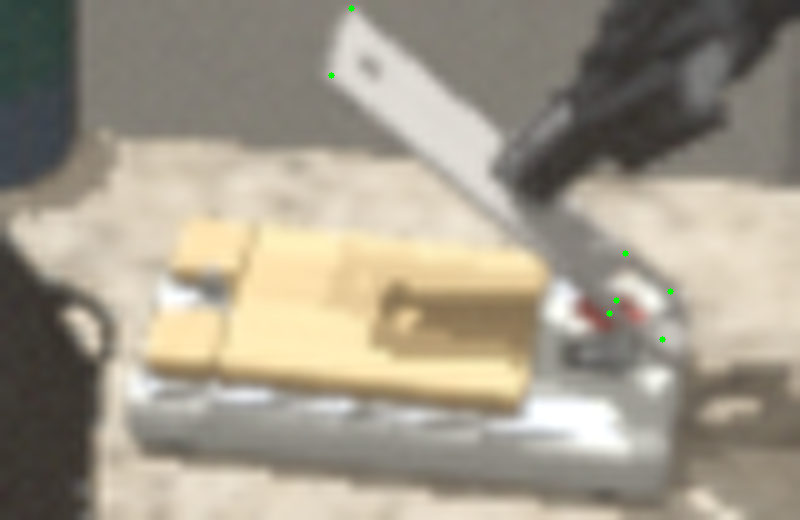

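Request:
{"fn": "apply_moves", "kwargs": {"moves": [{"jaw": 0,"offset": [-1.2,0.4,1.7],"rot": [0,0.4,0]},{"jaw": 0,"offset": [-1.2,0.4,1.7],"rot": [0,0.4,0]},{"jaw": 0,"offset": [0,0,0],"rot": [0,0,0]},{"jaw": 0,"offset": [0,0,0],"rot": [0,0,0]},{"jaw": 0,"offset": [0,0,0],"rot": [0,0,0]}]}}

```text
time_s: 8.95
eef_pos: [0.4785, -0.2121, 0.0946]
eef_rot: [0.005, 0.939, -0.021, 0.342]
wrist_force: [-0.2, 0.1, -1.6]
opening: 0.154
grasp_force: 58.9
```

Run:
```python
from h import *
where(); plan(*pose(-77,40.5,40),5)
```

```text
rim [-84.4  -0.4  41. ] hole [ 21.2  -0.4 129.9] slope 40.06 yaw -0.04 F [-0.16  0.09 -1.61] tau [-0.01  0.46  0.01] t 8.95 g 0.154 58.9
0 ([1.1, -0.1, 1.1], [-0.1, -0.0, -0.0])
1 ([1.0, -0.1, 1.0], [-0.0, -0.0, -0.0])
2 ([1.1, -0.1, 1.1], [-0.1, -0.0, -0.0])
3 ([1.1, -0.0, 1.0], [-0.1, -0.0, -0.0])
4 ([1.0, -0.1, 1.1], [-0.0, -0.1, -0.0])
```

Request:
{"fn": "apply_moves", "kwargs": {"moves": [{"jaw": 0,"offset": [1.1,-0.1,1],"rot": [0,0,0]},{"jaw": 0,"offset": [1.1,0,1],"rot": [0,0,0]},{"jaw": 0,"offset": [1.1,0,1],"rot": [0,0,0]},{"jaw": 0,"offset": [1.1,0,1],"rot": [0,0,0]},{"jaw": 0,"offset": [1.1,0,1],"rot": [0,0,0]}]}}

```text
time_s: 9.57
eef_pos: [0.4859, -0.2122, 0.0942]
eef_rot: [0.005, 0.939, -0.021, 0.342]
wrist_force: [-0.8, -0.4, -0.9]
opening: 0.152
grasp_force: 58.9
```

Request:
{"fn": "apply_moves", "kwargs": {"moves": [{"jaw": 0,"offset": [0.8,0,0.6],"rot": [0,0,0]},{"jaw": 0,"offset": [0.8,0,0.6],"rot": [0,0,0]},{"jaw": 0,"offset": [0.8,0,0.6],"rot": [0,0,0]},{"jaw": 0,"offset": [0,0,0],"rot": [0,0,0]},{"jaw": 0,"offset": [0,0,0],"rot": [0,0,0]}]}}

```text
time_s: 10.2
eef_pos: [0.4888, -0.2123, 0.0943]
eef_rot: [0.005, 0.939, -0.022, 0.342]
wrist_force: [-0.2, 0.6, -1.8]
opening: 0.152
grasp_force: 58.9
```

Run:
```python
from ov import *
where(); ov('s5.png'); plan(*pose(-71,40,38),5)
```

```text
rim [-74.1  -0.   40.8] hole [ 31.6  -0.2 129.5] slope 40.05 yaw -0.06 F [-0.21  0.62 -1.79] tau [0.03 0.51 0.01] t 10.2 g 0.152 58.9
0 ([0.4, -0.0, 1.0], [-0.1, -0.4, -0.0])
1 ([0.4, -0.1, 1.1], [-0.0, -0.4, -0.0])
2 ([0.5, -0.0, 1.0], [-0.1, -0.4, -0.0])
3 ([0.4, -0.0, 1.1], [-0.1, -0.4, -0.0])
4 ([0.4, -0.1, 1.0], [-0.0, -0.5, -0.0])
```

View pics/s5.png

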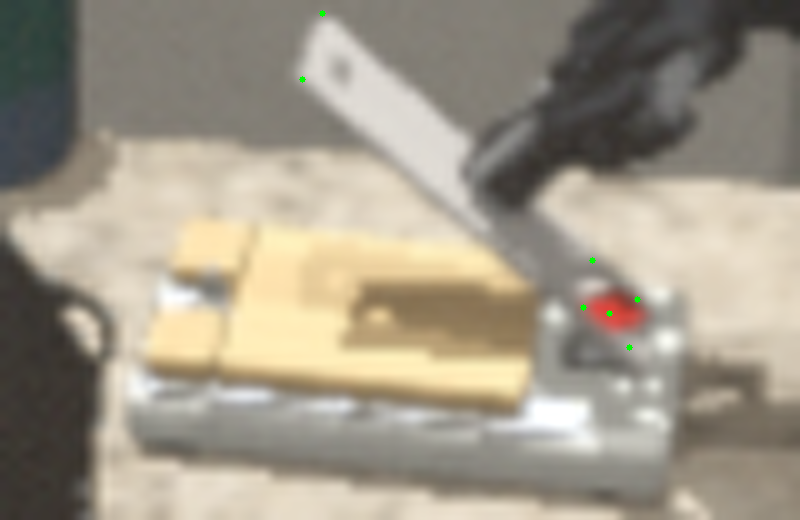

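Request:
{"fn": "apply_moves", "kwargs": {"moves": [{"jaw": 0,"offset": [0.4,0,1],"rot": [0,-0.5,0]},{"jaw": 0,"offset": [0.4,0,1],"rot": [0,-0.5,0]},{"jaw": 0,"offset": [0.4,0,1],"rot": [0,-0.5,0]},{"jaw": 0,"offset": [0.4,0,1],"rot": [0,-0.5,0]},{"jaw": 0,"offset": [0,0,0],"rot": [0,0,0]}]}}

```text
time_s: 10.88
eef_pos: [0.4928, -0.2125, 0.0924]
eef_rot: [0.005, 0.945, -0.021, 0.326]
wrist_force: [-0.2, -0.5, -1.1]
opening: 0.152
grasp_force: 58.9
```

Run:
```python
from h import *
where(); plan(*pose(-69,40,32),5)
```

```text
rim [-71.9  -0.1  40.6] hole [ 3.680e+01 -1.000e-01  1.257e+02] slope 38.05 yaw -0.0 F [-0.2  -0.56 -1.06] tau [-0.01  0.45 -0.03] t 10.88 g 0.152 58.9
0 ([0.5, -0.0, 2.0], [-0.1, -1.2, 0.0])
1 ([0.5, -0.0, 2.0], [-0.0, -1.2, 0.0])
2 ([0.5, -0.1, 2.1], [-0.1, -1.2, 0.0])
3 ([0.6, 0.0, 1.9], [-0.1, -1.2, 0.0])
4 ([0.6, 0.0, 2.0], [-0.0, -1.3, 0.0])
```

Request:
{"fn": "apply_moves", "kwargs": {"moves": [{"jaw": 0,"offset": [0.5,0,2],"rot": [0,-1.2,0]},{"jaw": 0,"offset": [0.5,0,2],"rot": [0,-1.2,0]},{"jaw": 0,"offset": [0.5,0,2],"rot": [0,-1.2,0]},{"jaw": 0,"offset": [0.5,0,2],"rot": [0,-1.2,0]},{"jaw": 0,"offset": [0,0,0],"rot": [0,0,0]}]}}

```text
time_s: 11.5
eef_pos: [0.4991, -0.2126, 0.087]
eef_rot: [0.004, 0.958, -0.021, 0.286]
wrist_force: [-0.4, -0.6, -0.3]
opening: 0.154
grasp_force: 59.0
```

Run:
```python
from h import *
where(); plan(*pose(-69,40,30),5)
```

```text
rim [-69.7  -0.   39.9] hole [4.570e+01 1.000e-01 1.156e+02] slope 33.25 yaw 0.05 F [-0.32 -0.65 -0.25] tau [-0.01  0.59 -0.06] t 11.5 g 0.154 59.0
0 ([0.2, 0.0, 0.9], [-0.1, -0.7, 0.0])
1 ([0.2, 0.0, 0.9], [-0.0, -0.6, 0.0])
2 ([0.2, 0.0, 0.9], [-0.1, -0.7, 0.0])
3 ([0.2, 0.0, 0.9], [-0.1, -0.6, 0.0])
4 ([0.3, 0.0, 1.0], [-0.0, -0.7, 0.1])
```

Run:
```python
from h import *
plan(*pose(-66.5,40,30),4)
```

```text
0 ([0.8, 0.0, 1.5], [-0.1, -0.8, 0.0])
1 ([0.8, 0.0, 1.5], [-0.1, -0.8, 0.0])
2 ([0.8, 0.0, 1.4], [-0.1, -0.8, 0.0])
3 ([0.8, 0.0, 1.5], [-0.0, -0.9, 0.1])
```

Request:
{"fn": "apply_moves", "kwargs": {"moves": [{"jaw": 0,"offset": [0.8,0,1.5],"rot": [0,-0.8,0]},{"jaw": 0,"offset": [0.8,0,1.5],"rot": [0,-0.8,0]},{"jaw": 0,"offset": [0.8,0,1.5],"rot": [0,-0.8,0]},{"jaw": 0,"offset": [0.8,0,1.5],"rot": [0,-0.8,0]},{"jaw": 0,"offset": [0,0,0],"rot": [0,0,0]}]}}

```text
time_s: 12.12
eef_pos: [0.5048, -0.2128, 0.0834]
eef_rot: [0.003, 0.966, -0.022, 0.259]
wrist_force: [-4.5, 0.5, -1.0]
opening: 0.145
grasp_force: 59.2
```

Run:
```python
from h import *
where(); where();plan(*pose(-65,40,28),3)
```

```text
rim [-66.6   0.1  39.7] hole [ 52.9   0.2 108.7] slope 30.01 yaw 0.06 F [-4.55  0.3  -1.  ] tau [0.01 1.19 0.07] t 12.12 g 0.145 59.2
rim [-66.6   0.1  39.7] hole [ 52.9   0.2 108.7] slope 30.01 yaw 0.06 F [-4.55  0.3  -1.  ] tau [0.01 1.19 0.07] t 12.12 g 0.145 59.2
0 ([0.6, 0.0, 1.0], [-0.1, -0.7, 0.0])
1 ([0.6, 0.1, 1.1], [-0.1, -0.6, 0.0])
2 ([0.6, 0.0, 1.0], [-0.2, -0.7, 0.1])
```

Run:
```python
from h import *
plan(*pose(-65.2,40.6,17),5)
```

```text
0 ([0.3, 0.0, 3.4], [-0.1, -2.6, 0.0])
1 ([0.5, 0.1, 3.3], [-0.0, -2.6, 0.0])
2 ([0.6, 0.0, 3.3], [-0.1, -2.6, 0.1])
3 ([0.7, 0.1, 3.3], [-0.1, -2.6, -0.0])
4 ([0.9, -0.0, 3.2], [-0.0, -2.6, -0.0])
```

Request:
{"fn": "apply_moves", "kwargs": {"moves": [{"jaw": 0,"offset": [0.3,0,3.4],"rot": [0,-2.6,0]},{"jaw": 0,"offset": [0.5,0,3.3],"rot": [0,-2.6,0]},{"jaw": 0,"offset": [0.6,0,3.3],"rot": [0,-2.6,0]},{"jaw": 0,"offset": [0.7,0,3.3],"rot": [0,-2.6,0]},{"jaw": 0,"offset": [0.9,0,3.2],"rot": [0,-2.6,0]}]}}

```text
time_s: 12.75
eef_pos: [0.5136, -0.2128, 0.0691]
eef_rot: [0.0, 0.989, -0.022, 0.147]
wrist_force: [-4.8, -0.2, -2.6]
opening: 0.154
grasp_force: 58.9
```

Run:
```python
from ov import *
where(); ov('s6.png');plan(*pose(-63.7,40.6,8),5)
```

```text
rim [-66.2   0.4  40.2] hole [65.9  0.6 80.2] slope 16.85 yaw 0.1 F [-4.74 -0.47 -2.61] tau [-0.05  1.21  0.04] t 12.75 g 0.154 58.9
0 ([0.4, 0.1, 2.4], [-0.1, -1.8, 0.0])
1 ([0.5, 0.0, 2.3], [-0.0, -1.7, 0.0])
2 ([0.6, 0.1, 2.4], [-0.1, -1.8, 0.1])
3 ([0.6, 0.0, 2.3], [-0.1, -1.7, -0.0])
4 ([0.7, 0.1, 2.3], [-0.1, -1.8, 0.0])
```

View pics/s6.png

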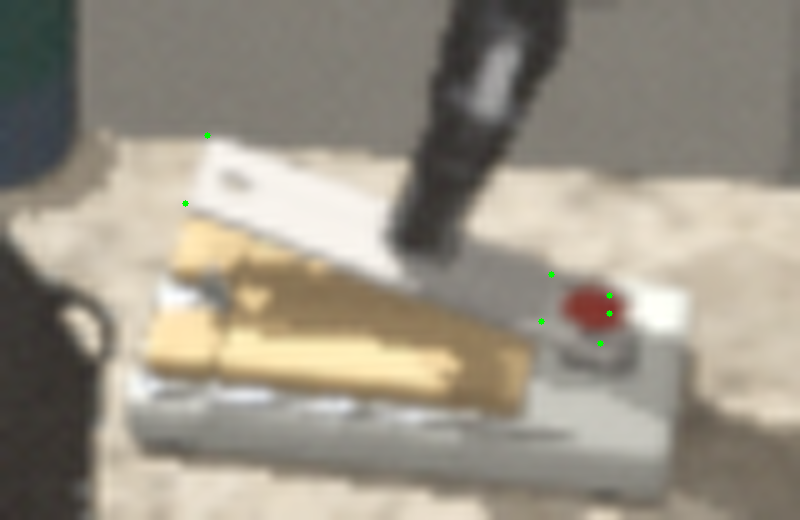

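Request:
{"fn": "apply_moves", "kwargs": {"moves": [{"jaw": 0,"offset": [0.5,0.1,2.4],"rot": [0,-1.8,0]},{"jaw": 0,"offset": [0.6,0,2.3],"rot": [0,-1.8,0]},{"jaw": 0,"offset": [0.7,0.1,2.4],"rot": [0,-1.8,0]},{"jaw": 0,"offset": [0.7,0.1,2.3],"rot": [0,-1.8,0]},{"jaw": 0,"offset": [0.8,0.1,2.3],"rot": [0,-1.8,0]}]}}

```text
time_s: 13.42
eef_pos: [0.5187, -0.2129, 0.058]
eef_rot: [-0.002, 0.997, -0.022, 0.068]
wrist_force: [-6.7, 1.5, -4.1]
opening: 0.152
grasp_force: 58.7
```

Run:
```python
from h import *
s=shot('wrist','w7.png'); where();plan(*pose(-63,40.6,5.5),3)
M=T()
uv=proj(s,[P0+Rp@[.0725,0,.0495],M[:3,:3]@(BT+[.064,0,-.004])+M[:3,3]]);print(uv)
a=cv2.imread('pics/w7.png');u,v=uv[1].astype(int)
cv2.imwrite('pics/w7c.png',cv2.resize(a[max(0,v-60):v+60,u-80:u+80],None,fx=5,fy=5,interpolation=2)); print(u-80,max(0,v-60))
```

```text
rim [-64.5   0.4  40.3] hole [72.2  0.8 58.9] slope 7.75 yaw 0.14 F [-7.69 -0.31 -1.31] tau [-0.04  1.51  0.02] t 13.47 g 0.149 58.8
0 ([0.6, 0.2, 0.9], [-0.1, -0.8, 0.0])
1 ([0.6, 0.2, 0.9], [-0.2, -0.7, 0.1])
2 ([0.6, 0.2, 1.0], [-0.1, -0.8, 0.0])
[[318.48258598 134.64742394]
 [316.9662405  138.96074518]]
236 78
```

View pics/w7c.png

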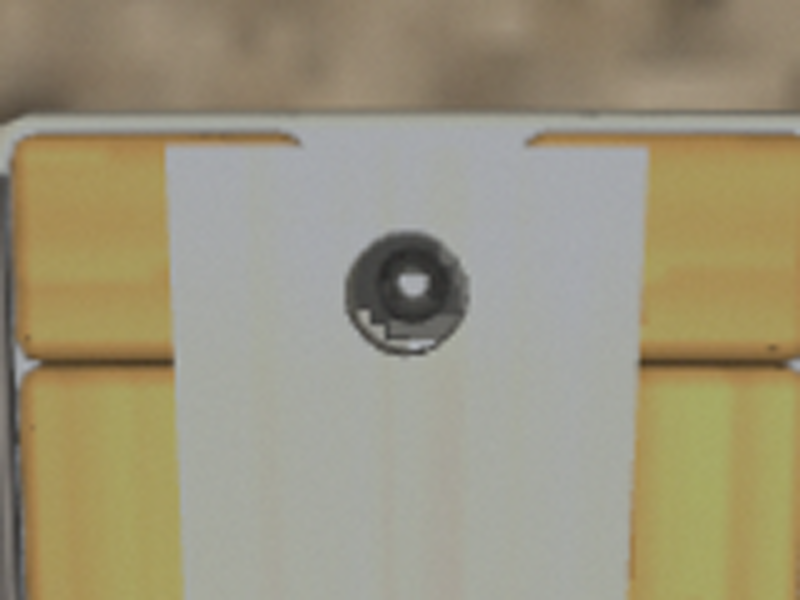

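Run:
```python
from h import *
plan(*pose(-63.2,40.5,3.5),3)
```

```text
0 ([0.6, 0.2, 1.8], [-0.1, -1.4, 0.1])
1 ([0.6, 0.2, 1.8], [-0.2, -1.4, 0.0])
2 ([0.6, 0.2, 1.8], [-0.1, -1.5, 0.1])
```

Request:
{"fn": "apply_moves", "kwargs": {"moves": [{"jaw": 0,"offset": [0.6,0,1.8],"rot": [0,-1.4,0]},{"jaw": 0,"offset": [0.6,0,1.8],"rot": [0,-1.4,0]},{"jaw": 0,"offset": [0.6,0,1.8],"rot": [0,-1.5,0]},{"jaw": 0,"offset": [0,0,0],"rot": [0,0,0]},{"jaw": 0,"offset": [0,0,0],"rot": [0,0,0]}]}}

```text
time_s: 14.1
eef_pos: [0.5206, -0.2129, 0.0527]
eef_rot: [-0.003, 0.999, -0.022, 0.031]
wrist_force: [-8.4, 0.4, -2.1]
opening: 0.149
grasp_force: 58.8
```

Run:
```python
from h import *
s=shot('wrist','w8.png'); where();plan(*pose(-63.2,40,0),4)
a=cv2.imread('pics/w8.png')
cv2.imwrite('pics/w8c.png',cv2.resize(a[78:198,236:396],None,fx=5,fy=5,interpolation=2))
```

```text
rim [-64.    0.5  40.4] hole [73.7  0.9 48.9] slope 3.5 yaw 0.19 F [-7.33 -0.51 -1.79] tau [-0.13  1.5   0.  ] t 14.15 g 0.155 58.8
0 ([0.3, 0.2, 1.3], [-0.1, -0.9, 0.1])
1 ([0.3, 0.2, 1.2], [-0.1, -0.8, 0.0])
2 ([0.3, 0.1, 1.3], [-0.1, -0.9, 0.1])
3 ([0.4, 0.2, 1.2], [-0.2, -0.9, 0.0])
```

View pics/w8c.png

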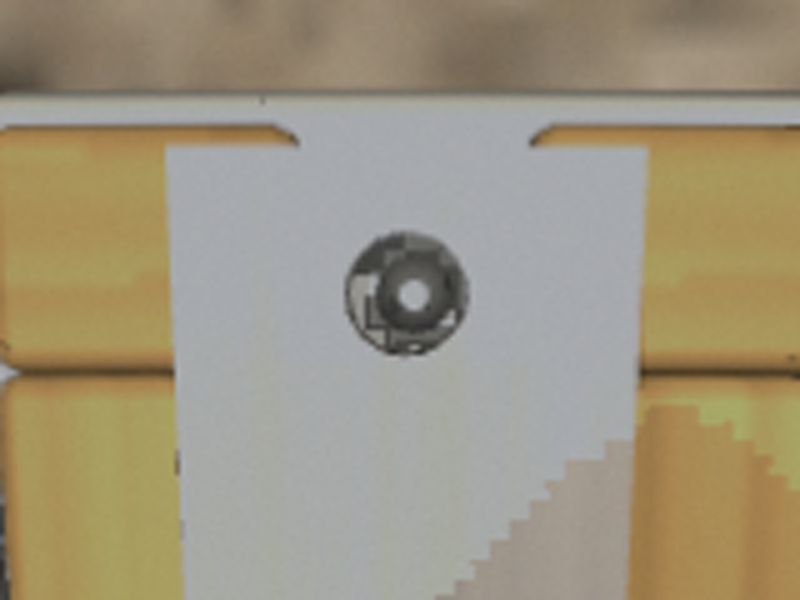

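Request:
{"fn": "apply_moves", "kwargs": {"moves": [{"jaw": 0,"offset": [0.2,0.2,1.3],"rot": [0,-0.9,0]},{"jaw": 0,"offset": [0.2,0.2,1.3],"rot": [0,-0.9,0]},{"jaw": 0,"offset": [0.2,0.1,1.3],"rot": [0,-0.9,0]},{"jaw": 0,"offset": [0.2,0,1],"rot": [0,-0.8,0]},{"jaw": 0,"offset": [0,0,0],"rot": [0,0,0]}]}}

```text
time_s: 14.78
eef_pos: [0.5214, -0.2132, 0.0484]
eef_rot: [-0.004, 1.0, -0.022, -0.0]
wrist_force: [-10.9, 1.8, 2.1]
opening: 0.152
grasp_force: 59.4
```

Run:
```python
from h import *
where();plan(*pose(-63.2,40,0),2)
```

```text
rim [-63.8   0.2  40.6] hole [74.2  0.7 40.5] slope -0.05 yaw 0.21 F [-10.98   1.31   2.15] tau [ 0.12  1.72 -0.  ] t 14.78 g 0.152 59.4
0 ([0.3, 0.2, 0.3], [-0.2, 0.0, 0.1])
1 ([0.3, 0.2, 0.3], [-0.3, 0.0, 0.1])
```

Request:
{"fn": "apply_moves", "kwargs": {"moves": [{"jaw": 0,"offset": [-0.4,0,0.6],"rot": [0,0,0]},{"jaw": 0,"offset": [-0.3,0,0.4],"rot": [0,0,0]},{"jaw": 0,"offset": [0,0,0],"rot": [0,0,0]},{"jaw": 0,"offset": [0,0,0],"rot": [0,0,0]},{"jaw": 0,"offset": [0,0,0],"rot": [0,0,0]}]}}

```text
time_s: 15.4
eef_pos: [0.5214, -0.2133, 0.0483]
eef_rot: [-0.004, 1.0, -0.022, 0.001]
wrist_force: [-10.6, 2.8, 7.3]
opening: 0.153
grasp_force: 60.3
```

Run:
```python
from h import *
where()
s=shot('wrist','w9.png')
a=cv2.imread('pics/w9.png')
cv2.imwrite('pics/w9c.png',cv2.resize(a[78:198,236:396],None,fx=5,fy=5,interpolation=2))
where()
```

```text
rim [-63.8   0.2  40.4] hole [74.2  0.7 40.6] slope 0.06 yaw 0.2 F [-10.72   2.34   7.26] tau [ 0.41  1.72 -0.04] t 15.4 g 0.153 60.3
rim [-63.8   0.2  40.4] hole [74.2  0.7 40.5] slope 0.06 yaw 0.2 F [-10.73   2.96   7.5 ] tau [ 0.43  1.74 -0.04] t 15.45 g 0.151 60.3
```

View pics/w9c.png

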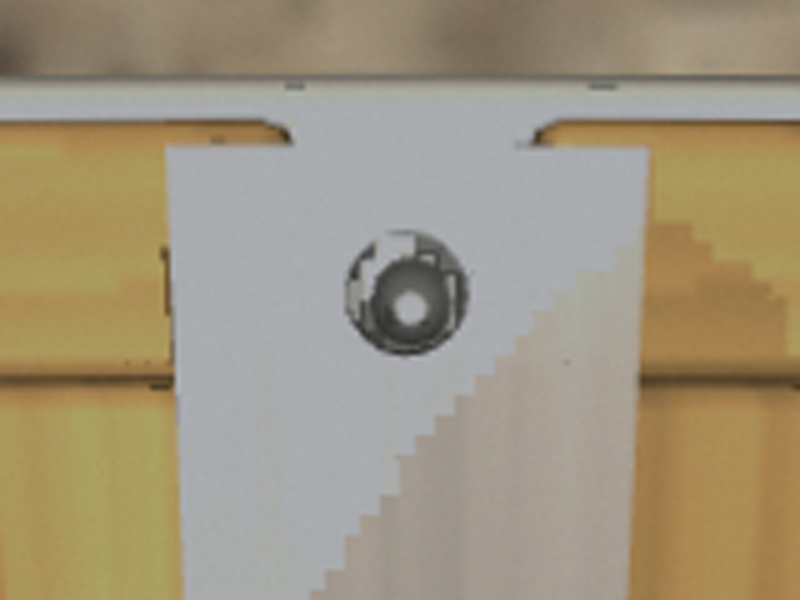

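Request:
{"fn": "apply_moves", "kwargs": {"moves": [{"jaw": 0,"offset": [-0.7,-0.2,0],"rot": [0,0,0]},{"jaw": 0,"offset": [-0.7,-0.2,0],"rot": [0,0,0]},{"jaw": 0,"offset": [-0.5,0,0.3],"rot": [0,0,0]},{"jaw": 0,"offset": [0,0,0.3],"rot": [0,0,0]},{"jaw": 0,"offset": [0,0,0],"rot": [0,0,0]}]}}

```text
time_s: 16.08
eef_pos: [0.5208, -0.2133, 0.0482]
eef_rot: [-0.003, 1.0, -0.022, 0.002]
wrist_force: [-7.3, 2.4, 6.7]
opening: 0.152
grasp_force: 60.2
```

Run:
```python
from h import *
where()
```

```text
rim [-64.4   0.1  40.2] hole [73.6  0.6 40.7] slope 0.21 yaw 0.19 F [-7.38  2.06  6.65] tau [ 0.4   1.33 -0.1 ] t 16.07 g 0.152 60.2
```

Request:
{"fn": "apply_moves", "kwargs": {"moves": [{"jaw": 0,"offset": [0,0,0.5],"rot": [0,-0.2,0]},{"jaw": 0,"offset": [0,0,0.5],"rot": [0,0,0]},{"jaw": 0,"offset": [0,0,0],"rot": [0,0,0]},{"jaw": 0,"offset": [0,0,0],"rot": [0,0,0]},{"jaw": 0,"offset": [0,0,0],"rot": [0,0,0]}]}}

```text
time_s: 16.7
eef_pos: [0.5207, -0.2133, 0.0482]
eef_rot: [-0.003, 1.0, -0.022, 0.0]
wrist_force: [-10.8, 5.1, 15.4]
opening: 0.15
grasp_force: 61.3
```

Run:
```python
from h import *
where()
```

```text
rim [-64.5   0.1  40.4] hole [73.5  0.6 40.4] slope 0.0 yaw 0.2 F [-11.03   4.62  15.38] tau [ 0.57  1.68 -0.09] t 16.7 g 0.15 61.3
```

Request:
{"fn": "apply_moves", "kwargs": {"moves": [{"jaw": 0,"offset": [-0.2,0,-0.4],"rot": [0,0,0]},{"jaw": 0,"offset": [0,0,0],"rot": [0,0,0]},{"jaw": 0,"offset": [0,0,0],"rot": [0,0,0]},{"jaw": 0,"offset": [0,0,0],"rot": [0,0,0]},{"jaw": 0,"offset": [0,0,0],"rot": [0,0,0]}]}}

```text
time_s: 17.32
eef_pos: [0.5207, -0.2133, 0.0482]
eef_rot: [-0.003, 1.0, -0.022, 0.0]
wrist_force: [-8.4, 4.8, 10.6]
opening: 0.146
grasp_force: 60.7
```

Request:
{"fn": "apply_moves", "kwargs": {"moves": [{"jaw": 0,"offset": [0,0,0],"rot": [0,0,0]},{"jaw": 0,"offset": [0,0,0],"rot": [0,0,0]},{"jaw": 0,"offset": [0,0,0],"rot": [0,0,0]},{"jaw": 0,"offset": [0,0,0],"rot": [0,0,0]},{"jaw": 0,"offset": [0,0,0],"rot": [0,0,0]}]}}

```text
time_s: 17.95
eef_pos: [0.5207, -0.2133, 0.0482]
eef_rot: [-0.003, 1.0, -0.022, 0.0]
wrist_force: [-10.0, 4.8, 11.8]
opening: 0.15
grasp_force: 60.7
```

Run:
```python
from h import *
where()
```

```text
rim [-64.5   0.1  40.4] hole [73.5  0.6 40.5] slope 0.03 yaw 0.2 F [-10.24   4.3   11.75] tau [ 0.53  1.37 -0.05] t 17.95 g 0.15 60.7
```

Request:
{"fn": "apply_moves", "kwargs": {"moves": [{"jaw": 0,"offset": [-0.5,-0.4,-0.6],"rot": [0,0,0]},{"jaw": 0,"offset": [-0.5,-0.4,-0.3],"rot": [0,0,0]},{"jaw": 0,"offset": [-0.5,0,0],"rot": [0,0,0]},{"jaw": 0,"offset": [0,0,0],"rot": [0,0,0]},{"jaw": 0,"offset": [0,0,0],"rot": [0,0,0]}]}}

```text
time_s: 18.58
eef_pos: [0.5194, -0.2131, 0.0482]
eef_rot: [-0.003, 1.0, -0.022, 0.0]
wrist_force: [-6.0, -0.1, 3.6]
opening: 0.151
grasp_force: 59.4
```

Request:
{"fn": "apply_moves", "kwargs": {"moves": [{"jaw": 0.4,"offset": [0,0,0],"rot": [0,0,0]},{"jaw": 0.4,"offset": [0,0,0],"rot": [0,0,0]},{"jaw": 0.4,"offset": [0,0,0],"rot": [0,0,0]},{"jaw": 0.4,"offset": [0,0,0],"rot": [0,0,0]},{"jaw": 0.4,"offset": [0,0,0],"rot": [0,0,0]}]}}

```text
time_s: 19.2
eef_pos: [0.5197, -0.2132, 0.048]
eef_rot: [-0.002, 1.0, -0.022, 0.001]
wrist_force: [-0.5, -0.1, 0.4]
opening: 0.4
grasp_force: 0.0
```

Request:
{"fn": "apply_moves", "kwargs": {"moves": [{"jaw": 0.4,"offset": [0,0,-10],"rot": [0,0,0]},{"jaw": 0.4,"offset": [0,0,-30],"rot": [0,0,0]},{"jaw": 0.4,"offset": [0,0,-40],"rot": [0,0,0]},{"jaw": 0.4,"offset": [0,0,-40],"rot": [0,0,0]},{"jaw": 0.4,"offset": [0,0,0],"rot": [0,0,0]}]}}

```text
time_s: 19.82
eef_pos: [0.5218, -0.2153, 0.1728]
eef_rot: [-0.0, 1.0, -0.022, 0.004]
wrist_force: [0.1, -0.6, 0.1]
opening: 0.402
grasp_force: 0.0
```

Run:
```python
from h import *
where()
s=shot('wrist'); a=s[0][:,:,::-1]
b=shot('side')[0][:,:,::-1]
for r in ctrl.outline_of('wrist','bar_hole')[:1]:
    P=pts(s,r['region']); Q=P[(P[:,2]>.036)&(P[:,2]<.05)]; L=(Q-P0)@Rp
    print(rect(Q),np.linalg.lstsq(np.c_[L[:,:2],np.ones(len(L))],L[:,2],rcond=None)[0])
cv2.imwrite('pics/fin.png',np.hstack([cv2.resize(a[20:220,200:440],(430,358)),cv2.resize(b[125:195,290:370],(360,358))]))
```

```text
rim [-63.2  -1.8 164.4] hole [ 74.8  -1.3 165.5] slope 0.47 yaw 0.19 F [ 0.11 -0.55  0.1 ] tau [0.01 0.05 0.05] t 19.82 g 0.402 0.0
(array([ 0.51551263, -0.21321106]), (47.62108612060547, 159.7302703857422), 87.82943725585938) [-0.00102006 -0.0004001   0.04387772]
```

View pics/fin.png

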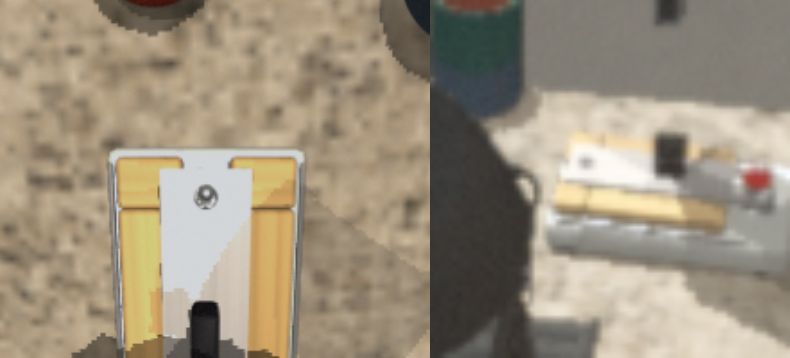

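The final view shows the bar lying flat: its top is at z = 43.9 mm with a slope under 0.1°. The pin at (205,193) stands in the hole, and the red head at (757,180) sits over the eye. The arm is clear of everything.

```bash
python3 -c "
from bench import ctrl
print(ctrl.hand_in())"
```

```text
the job is handed in; nothing more can be done
None
```

The tofu press is clamped and handed in: the bar lies flat on the board, hooked under the red head with the pin through its hole, after being pressed at about 12 N for over a second (about 15 N at its highest reading). I saw nothing else moved, and it took about 20 s; no verdict came back.

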